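Fish a shelf rail out of a display case

ROBOT

A 7-joint arm with a two-finger parallel gripper is mounted at the origin on the work surface. World frame = base frame: x ahead of the robot, y to its left, z up, the work surface at z = 0. Lengths are in m, angles in rad, forces in N, time in s.
With the tool pointing down it reaches from about 0.4 to 0.85 m from the base axis. Payload 10.4 kg.
Tool frame: the origin (TCP) lies between the finger pads; the fingertips stand ahead of it and the grasp point (between the pads) lies 6 mm ahead of it (finger_overhang is the z of the fingertips in the tool frame, in m); z points along the fingers, y is the direction in which the jaws open and shut (so a half turn about z gives the same grasp; the last joint's range is limited). The gripper opens to 85 mm and grips with 20 to 120 N. Pads are 22 mm wide; open, the fingers measure 114 mm over their backs; the gripper's body (76 mm by 85 mm) begins 54 mm behind the grasp point. The pads swing forward as they close: fully open they stand 13 mm farther back than shut.
Start: joints at [1.324, 0.332, -0.065, 1.46, 0.022, 1.35, -0.088], TCP at [0.139, -0.609, 0.256] pointing down, gripper open.
Joint ranges: [-2.6, 2.6], [-0.5, 2.12], [-1.47, 1.34], [0.16, 2.42], [-1.27, 4.41], [0.06, 2.06], [-2.6, 2.6]. Speed limits (rad/s): [2.22, 2.22, 2.79, 2.79, 3.14, 3.14, 3.14].

INTERFACE

Orientations are given as a unit quaternion [x, y, z, w].
In Python, from workcell import * gives the robot as it stands.
- The arm moves only by the shell command python3 -m creep 'ROWS' [FORCE]. ROWS is JSON, a list of rows, each a list of 7 numbers: the turn, a rotation vector about the tool's x, y, z in rad, then the shift along the tool's x, y, z in mm, then the closure in counts, from 0 (fully open) to 255 (shut). In form: [[wx, wy, wz, dx, dy, dz, claw], ...]. A call has 1 to 8 rows; each row shifts and turns the commanded pose from where the row before left it, along the tool's axes as they then stand; what a row does not reach is not made up. A row lasts 1/10 s, in which the tool goes at most 50 mm and 8.59 degrees, less where a joint would pass 70% of its speed; a pose out of reach is approached as far as the arm can. A call is refused whole if a number of a shift passes 50 or a number of a turn 0.15, either way. A call with a gripper value outside its range is refused whole. The fingers move at their own pace and stop on an object; FORCE is the grip in N (left out, the last holds). Time passes only in rows, so rows that do not move let the fingers close. It gives the time, the measured TCP pose, the force and the opening at its end, in the units of the state.
- get_obs(): the state, without advancing time (a new reading comes with each control period).
- camera(name): name is "side" or "top" or "wrist"; returns (picture, depth): 400x640x3 uint8, blue, green, red; 400x640 float32, m along the optical axis (not along the pixel's ray), 0 where there is no reading.
- camera_model(name): a dict with "camera_matrix" (3x3 intrinsics, pixels), "R" (3x3) and "t" (3): a world point X has camera coordinates R X + t; the wrist camera has in their place "mount" (4x4, takes a point from camera to tool coordinates, whose origin is the TCP and whose axes are the flange's). Camera axes: x right, y down, z forward; pixel columns grow to the right and rows downward; lengths in m; the calibration is good to about 2 mm. The wrist camera is an equidistant fisheye: a pixel r from the principal point sees the ray r / f radians off the axis. A picture is of the moment at which its call begins: read the wrist's pose just before it. camera_model takes no time and is no camera call.
- hand_in(): hands the job in, once; it reports no verdict.
The state is a dict: "clock": time; "joint_pos": joint angles; "joint_velocities": joint speeds; "tau": joint torques, N m; "position": TCP position; "ee_rot": TCP orientation; "ft_force": force on the tool from outside, world axes, zero at the start; "torque": the same for the moment, N m; "grip_width": opening from 0.0 (shut) to 1.0 (fully open).
Only numpy, scipy, OpenCV 4.12 (cv2) and the standard library are available. Lean on these libraries where they do the work, as an engineer would, in place of code of your own. Each camera call takes 0.05 s, during which the arm holds its last target.

TASK

A spare brass shelf rail lies on the floor of the counter-top display case, its ends under the two fixed clear panels, and it is longer than the opening between them. Take hold of it through the opening, tilt it so that one end comes up through the opening first, draw it out without forcing it against the case, and finish while still holding it level in the gripper, over the opening and about 10 cm above the top of the case, touching nothing else. Leave the three bottles beside the case standing where they are.

Things in the scene. Friction and masses are not known exactly. Their poses are not given: they have to be found in the camera images.
- case: Fixed, shallow display case on the counter, wooden end walls, clear long sides, 192 mm (its x) by 412 mm (its y, the long axis), 79 mm high. Origin at the centre of its underside, on the counter; z up. Walls 6 mm, inside 180 x 400 mm, floor top 8 mm above the counter. Fixed clear panels with a wooden edge strip cover the two ends of the inside; the middle is open (see case_mouth).
- case_mouth (a point): Centre of the opening, level with the case's top, 79 mm above the counter; axes as the case. The opening is 150 mm in y by 180 mm in x. The clear end panels reach from y = +-75 mm to the end walls (inner faces y = +-200 mm); they are 6 mm thick, tops 79 mm, undersides 73 mm above the counter, so 65 mm clear height under them.
- rail_mid (a point): Centre (half-way up) of the loose brass-coloured square rail, 16 x 16 x 250 mm, about 0.2 kg, black end caps; it runs along this point's y. It starts lying on the case floor (centre 16 mm above the counter), within 5 degrees of the case's y, each end under a panel. It may be gripped anywhere along it.
- rail_end_a (a point): Centre of the rail's end face at +y of the rail, 125 mm from rail_mid.
- rail_end_b (a point): Centre of the rail's end face at -y of the rail, 125 mm from rail_mid.
- dark_bottle: Bystander on the counter beyond the far long side of the case: brown round bottle with black cap, 54 mm across, 130 mm high. Origin at the centre of its underside.
- water_bottle: Bystander beyond the far long side of the case: clear round bottle with blue cap, 64 mm across, 190 mm high. Origin at the centre of its underside.
- perfume: Bystander beyond the far long side of the case: squat square amber perfume bottle with brass cap, 50 x 50 mm, 96 mm high. Origin at the centre of its underside.

How it is judged:
On the way:
1. one end of the gripped rail is up through the opening, above the top of the case, while the other end is still down inside (contact force between the fingers and rail above 1 N and ((height (world z) of rail_end_a above 0.085 m and height (world z) of rail_end_b below 0.073 m) or (height (world z) of rail_end_b above 0.085 m and height (world z) of rail_end_a below 0.073 m))), for 0.1 s.
At the end, for the whole second after the job is handed in: The rail is gripped and at rest, touching neither case nor bottles; both ends at least 130 mm above the counter (51 mm above the case), level within 11 degrees, its centre within 100 mm of the opening's centre seen from above; each bottle within 20 mm of its start (contact force between the fingers and rail above 1 N and contact force between rail and case below 0.1 N and contact force between rail and dark_bottle below 0.1 N and contact force between rail and water_bottle below 0.1 N and contact force between rail and perfume below 0.1 N and height (world z) of each of rail_end_a, rail_end_b above 0.13 m and angle between rail_mid's own y axis and vertical between 1.37 and 1.77 rad and horizontal distance between rail_mid and case_mouth below 0.1 m and linear speed of rail below 0.03 m/s and distance of each of dark_bottle, water_bottle, perfume from where it was at the start of the episode below 0.02 m); the arm keeps its last pose, push and grip.
It fails at once if the rail is forced against the case with more than 40 N (contact force between rail and case above 40 N).
It fails at once if a bottle is knocked over (angle between any of dark_bottle, water_bottle, perfume's own z axis and vertical above 0.4 rad).
It also fails if it takes over 40 s, if anything falls off the work surface, if the arm or the gripper's body presses on something with over 40 N, if the wrist force passes 120 N, or if a joint passes its speed limit or range.

## Working session

There is one attempt and no reset: what is moved stays moved. The work goes in short steps, Python scripts to look and compute and a shell command to move; the robot and the scene stay as the last step left them, time stands still between calls to the robot, and variables do not carry over. Pictures are saved under pics/ and viewed, and the job is handed in when it is done.

```bash
ls; mkdir -p pics
python3 - <<'E'
from workcell import *
import cv2
print(get_obs())
for n in ("side","top","wrist"):
    p,d=camera(n); cv2.imwrite(f"pics/{n}0.png",p)
    import numpy as np; np.save(f"pics/{n}0.npy",d)
    print(n,camera_model(n))
E
```

```text
pics
{'clock': 0.0, 'joint_pos': array([ 1.32443013,  0.33286549, -0.06472627,  1.46094423,  0.02157856,
        1.34993952, -0.08849391]), 'joint_velocities': array([-0.00084328,  0.00053232,  0.00115681, -0.00144017, -0.00063601,
        0.00027687, -0.00177783]), 'tau': array([-1.48836352e-03, -6.25450587e+01,  4.81970957e-02, -3.91607845e+01,
        1.61367684e-02,  9.84110346e-03,  6.80184758e-05]), 'position': array([ 0.13862755, -0.60906768,  0.25551858]), 'ee_rot': array([ 9.93744708e-01,  1.11673277e-01, -1.01699440e-04, -7.23874905e-04]), 'ft_force': array([0.50668187, 1.60169999, 0.11289145]), 'torque': array([ 0.03735086,  0.03361246, -0.01890869]), 'grip_width': 1.0003829005782092}
side {'camera_matrix': array([[407.55810974,   0.        , 319.39097231],
       [  0.        , 407.55810974, 198.07702464],
       [  0.        ,   0.        ,   1.        ]]), 'R': array([[-0.93609724, -0.35134286, -0.01673779],
       [-0.19800827,  0.5656964 , -0.80048755],
       [ 0.29071409, -0.74601996, -0.59911563]]), 't': array([0.57783249, 0.18850757, 0.67283038])}
top {'camera_mat
[... 227 characters left out ...]
      [-9.91025709e-01,  2.75153665e-03, -1.33643079e-01],
       [ 1.33669663e-01,  1.53004949e-02, -9.90907824e-01]]), 't': array([0.01178019, 0.63024085, 0.77038276])}
wrist {'camera_matrix': array([[309.70691629,   0.        , 321.14446439],
       [  0.        , 309.70691629, 201.3867429 ],
       [  0.        ,   0.        ,   1.        ]]), 'mount': array([[-1.50410373e-04, -9.52781077e-01, -3.03658027e-01,
         7.80149831e-02],
       [ 9.99999601e-01, -4.10621530e-04,  7.93070129e-04,
        -9.24681144e-04],
       [-8.80310735e-04, -3.03657786e-01,  9.52780759e-01,
        -1.17463849e-01],
       [ 0.00000000e+00,  0.00000000e+00,  0.00000000e+00,
         1.00000000e+00]])}
```

View pics/side0.png

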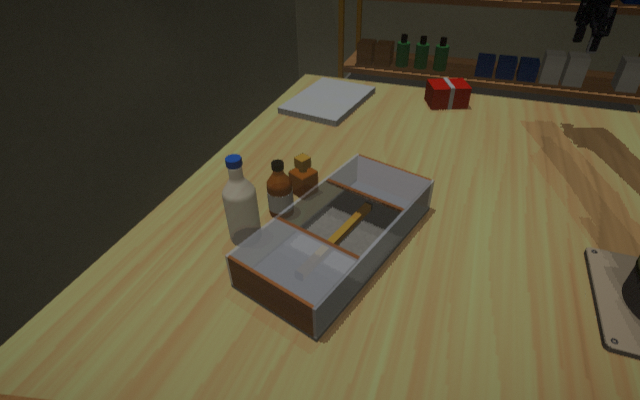

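View pics/top0.png

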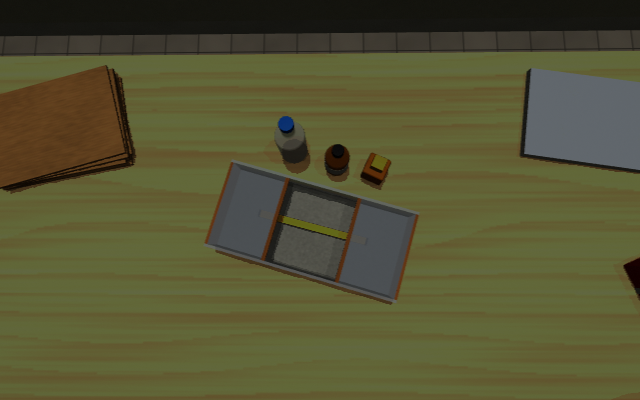

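View pics/wrist0.png

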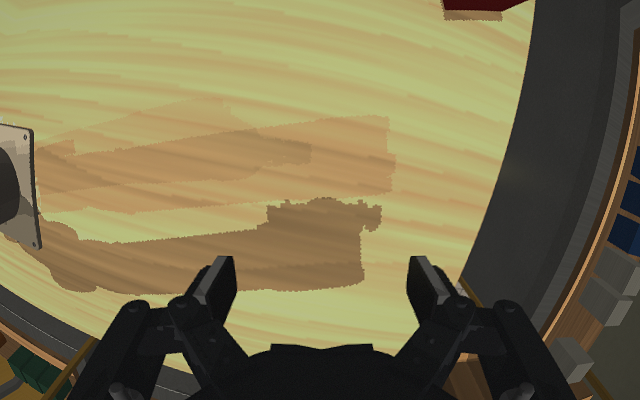

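```bash
cat > h.py <<'E'
import numpy as np, cv2
from scipy.spatial.transform import Rotation as Ro
def ray(m,u,v,z):
    K=m["camera_matrix"];R=m["R"];t=m["t"]
    d=R.T@np.linalg.solve(K,[u,v,1.]);c=-R.T@t
    return c+d*(z-c[2])/d[2]
def proj(m,X):
    p=m["R"]@np.asarray(X)+m["t"];p=m["camera_matrix"]@p;return p[:2]/p[2]
E
python3 - <<'E'
from h import *
from workcell import *
p=cv2.imread("pics/top0.png");m=camera_model("top")
c=p[140:320,190:440]
cv2.imwrite("pics/topcrop.png",cv2.resize(c,None,fx=3.2,fy=3.2,interpolation=cv2.INTER_CUBIC))
h=cv2.cvtColor(p,cv2.COLOR_BGR2HSV)
for (u,v) in [(300,222),(276,210),(348,245),(210,200),(285,215),(262,212)]: print(u,v,h[v,u])
ye=cv2.inRange(h,(24,150,100),(32,255,255)); ye[:200]=0;ye[260:]=0;ye[:,:270]=0;ye[:,360:]=0
n,l,s,_=cv2.connectedComponentsWithStats(ye)
for i in range(1,n):
    if s[i,4]>40:
        ys,xs=np.where(l==i);print("rail",s[i],cv2.minAreaRect(np.c_[xs,ys].astype(np.float32)))
og=cv2.inRange(h,(5,140,60),(18,255,255)); og[:150]=0;og[310:]=0;og[:,:200]=0;og[:,420:]=0
n,l,s,_=cv2.connectedComponentsWithStats(og)
for i in range(1,n):
    if s[i,4]>40:
        ys,xs=np.where(l==i);r=cv2.minAreaRect(np.c_[xs,ys].astype(np.float32));print("or",s[i],r,ray(m,*r[0],0.079))
E
```

```text
300 222 [ 31 197 101]
276 210 [ 11 134  84]
348 245 [11 94 79]
210 200 [ 28 122  98]
285 215 [30 24 43]
262 212 [30 10 80]
rail [283 217  56  20 315] ((310.69915771484375, 226.2531280517578), (55.8483772277832, 6.05507230758667), 14.931416511535645)
or [362 153  29  37 336] ((375.1770324707031, 170.95248413085938), (24.220909118652344, 31.149349212646484), 23.629379272460938) [ 0.68592801 -0.10900652  0.079     ]
or [285 155  25  19 226] ((299.1021423339844, 165.28102111816406), (13.24254322052002, 25.63072967529297), 70.01689147949219) [0.69887069 0.05212352 0.079     ]
or [205 162  28  82 203] ((218.32269287109375, 202.2781219482422), (2.6870813369750977, 85.06903839111328), 18.13808250427246) [0.62002251 0.22179937 0.079     ]
or [327 167  22  15 128] ((338.95281982421875, 175.58489990234375), (11.538287162780762, 22.11505126953125), 74.05460357666016) [ 0.67624677 -0.03237143  0.079     ]
or [261 178  28  83 252] ((274.7270202636719, 218.7621612548828), (3.1614227294921875, 85.72603607177734), 17.10272979736328) [0.58502249 0.10231101 0.079     ]
or [335 198  26  85 302] ((347.489990234375, 239.86016845703125), (3.6087377071380615, 86.82746887207031), 15.333284378051758) [ 0.54106924 -0.0489164   0.079     ]
or [395 215  24  85 223] ((406.1382141113281, 256.906982421875), (2.767122745513916, 87.08135223388672), 14.42077350616455) [ 0.50623132 -0.16848988  0.079     ]
or [216 250 176  55 453] ((303.24615478515625, 277.3529968261719), (182.8475799560547, 2.9095869064331055), 16.574007034301758) [0.46505745 0.04214308 0.079     ]
```

View pics/topcrop.png

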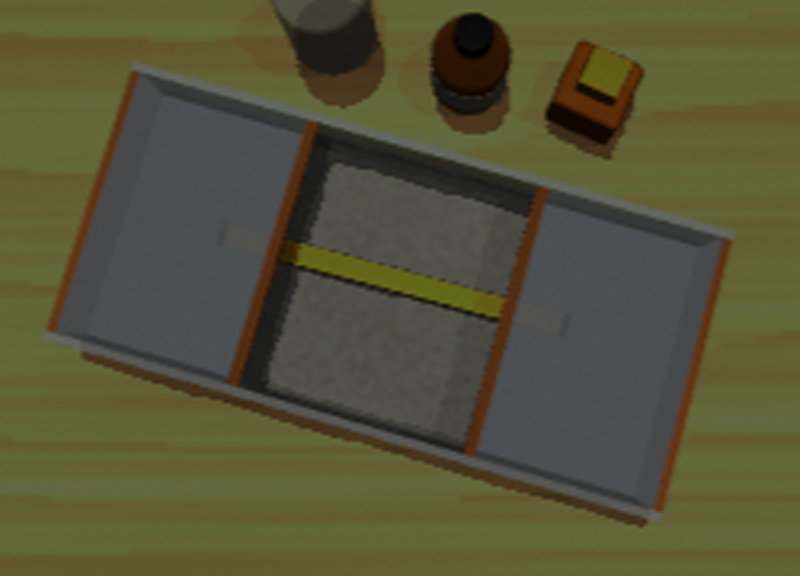

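Run:
```python
from h import *
from workcell import *
m=camera_model("top")
A=ray(m,259.3,213.5,.024);B=ray(m,367,241,.024)
print(A,B,np.linalg.norm(A-B),(A+B)/2,np.degrees(np.arctan2(-(A-B)[0],(A-B)[1])))
# visible-part axis
cx=np.array([310.7,226.25]);th=np.radians(14.93);d=np.array([np.cos(th),np.sin(th)])
P=ray(m,*(cx-d*28),.024);Q=ray(m,*(cx+d*28),.024);print(P,Q,np.degrees(np.arctan2(-(P-Q)[0],(P-Q)[1])))
C=[ray(m,190+x/3.2,140+y/3.2,.079) for x,y in [(135,68),(732,236),(660,518),(48,335)]]
print(np.round(C,3),np.mean(C,0))
y=(C[0]+C[3]-C[1]-C[2])/2;print(np.linalg.norm(y),np.degrees(np.arctan2(-y[0],y[1])))
for n,u,v,z in [("water",286,124,.19),("dark",338,151,.13),("perf",379,163,.096)]: print(n,ray(m,u,v,z))
o=get_obs();print(Ro.from_quat(o["ee_rot"]).as_matrix(),o["clock"])
```

```text
[0.60145    0.14459645 0.024     ] [ 0.53990953 -0.09533677  0.024     ] 0.24769978274649687 [0.57067976 0.02462984 0.024     ] -14.385681550935052
[0.58890586 0.08976967 0.024     ] [ 0.55659696 -0.0308692   0.024     ] -14.992825565999075
[[ 0.708  0.195  0.079]
 [ 0.595 -0.197  0.079]
 [ 0.417 -0.146  0.079]
 [ 0.531  0.246  0.079]] [0.5628042  0.02459829 0.079     ]
0.4086525262869344 -16.213076888963847
water [0.75135778 0.0690941  0.19      ]
dark [ 0.715857   -0.02883813  0.13      ]
perf [ 0.69907875 -0.1148979   0.096     ]
[[ 9.75068167e-01  2.21905396e-01 -2.54391465e-04]
 [ 2.21905540e-01 -9.75067661e-01  9.93369245e-04]
 [-2.76148949e-05 -1.02505360e-03 -9.99999474e-01]] 0.15
```

```bash
python3 -m creep '[[0,0,-0.137,0,0,0,0],[0,0,-0.137,0,0,0,0],[0,0,-0.137,0,0,0,0],[0,0,-0.137,0,0,0,0],[0,0,-0.137,0,0,0,0],[0,0,-0.137,0,0,0,0],[0,0,-0.137,0,0,0,0],[0,0,-0.137,0,0,0,0]]' 60; python3 -c "
import workcell;print(getattr(workcell,'finger_overhang',None),dir(workcell))
from h import *
o=workcell.get_obs();print(Ro.from_quat(o['ee_rot']).as_matrix().round(3),o['joint_pos'])"
```

```text
clock: 0.95
position: [0.1387, -0.6093, 0.256]
ee_rot: [0.788, 0.615, 0.0, -0.0]
ft_force: [0.1, 1.0, -0.1]
grip_width: 0.999
0.025 ['MotionError', '__builtins__', '__cached__', '__doc__', '__file__', '__loader__', '__name__', '__package__', '__spec__', 'camera', 'camera_model', 'finger_overhang', 'get_obs', 'hand_in']
[[ 0.243  0.97  -0.   ]
 [ 0.97  -0.243  0.001]
 [ 0.001 -0.    -1.   ]] [ 1.43913897  0.34138503 -0.21246403  1.45339284  0.07226093  1.35506848
  0.97769856]
```

```bash
python3 -m creep '[[0,0,0,37,13,0,0],[0,0,0,37,13,0,0],[0,0,0,37,13,0,0],[0,0,0,37,13,0,0],[0,0,0,37,13,0,0],[0,0,0,37,13,0,0],[0,0,0,37,13,0,0],[0,0,0,37,13,0,0]]' && python3 -m creep '[[0,0,0,37,13,0,0],[0,0,0,37,13,0,0],[0,0,0,37,13,0,0],[0,0,0,37,13,0,0],[0,0,0,37,13,0,0],[0,0,0,37,13,0,0],[0,0,0,37,13,0,0],[0,0,0,37,13,0,0]]'
```

```text
clock: 1.75
position: [0.3135, -0.347, 0.2562]
ee_rot: [0.79, 0.613, -0.0, 0.0]
ft_force: [0.8, -0.6, 0.1]
grip_width: 0.998
clock: 2.55
position: [0.4878, -0.0863, 0.2564]
ee_rot: [0.79, 0.613, -0.0, 0.0]
ft_force: [1.0, -0.5, -0.4]
grip_width: 1.002
```

Run:
```python
from h import *
from workcell import *
o=get_obs();R=Ro.from_quat(o['ee_rot']).as_matrix()
print(1e3*R.T@(np.array([.5755,.042,.2])-o['position']),o['position'])
u=np.array([.252,.968,0]);print("turn err z",np.arctan2(R[1,0],R[0,0])-np.radians(90-14.6),o['joint_pos'])
```

```text
[146.08454603  53.04021556  56.31964143] [ 0.48777851 -0.08627755  0.2563531 ]
turn err z 0.00343392615430016 [ 0.82097745  0.10491993 -0.77598244  1.76107933  0.07646876  1.30602636
 -0.22366469]
```

```bash
python3 -m creep '[[0,0,0,36,13,0,0],[0,0,0,36,13,0,0],[0,0,0,36,13,0,0],[0,0,0,36,13,0,0],[0,0,0,0,0,28,0],[0,0,0,0,0,28,0],[0,0,0,0,0,0,0]]'
python3 - <<'E'
from h import *
from workcell import *
o=get_obs();R=Ro.from_quat(o['ee_rot']).as_matrix()
p,d=camera("wrist");cv2.imwrite("pics/wrist1.png",p)
print(1e3*R.T@(np.array([.5755,.042,.2])-o['position']),o['position'],o['joint_pos'])
m=camera_model("wrist");M=m["mount"];K=m["camera_matrix"]
h=cv2.cvtColor(p,cv2.COLOR_BGR2HSV)
def wray(u,v,z):
    x,y=(u-K[0,2])/K[0,0],(v-K[1,2])/K[1,1];r=np.hypot(x,y)
    d=np.array([np.sin(r)*x/r,np.sin(r)*y/r,np.cos(r)])
    c=R@M[:3,3]+o['position'];d=R@M[:3,:3]@d
    return c+d*(z-c[2])/d[2]
ye=cv2.inRange(h,(22,130,60),(34,255,255))
n,l,s,_=cv2.connectedComponentsWithStats(ye)
for i in range(1,n):
    if s[i,4]>150: print(s[i])
E
```

```text
clock: 3.25
position: [0.5715, 0.0386, 0.1967]
ee_rot: [0.79, 0.613, -0.002, -0.002]
ft_force: [-0.0, -1.7, -0.2]
grip_width: 0.999
[ 4.24717473  3.0672502  -3.35813717] [0.57145497 0.03864529 0.19666724] [ 0.52727025  0.3768229  -0.82758379  1.64214428  0.28725561  1.25657407
 -0.60720425]
[319 128  17  55 625]
```

View pics/wrist1.png

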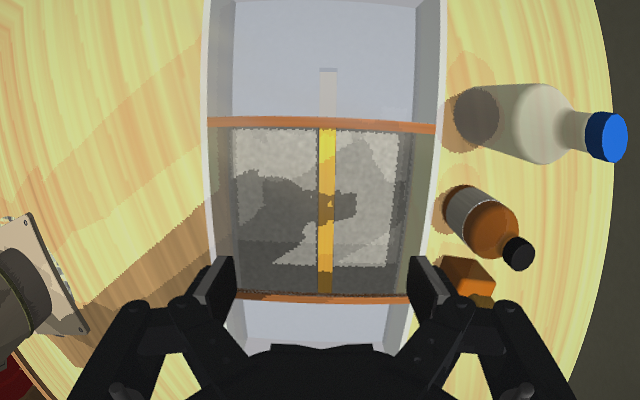

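```bash
cat >> h.py <<'E'
def wray(m,o,u,v,z):
    M=m["mount"];K=m["camera_matrix"];R=Ro.from_quat(o['ee_rot']).as_matrix()
    x,y=(u-K[0,2])/K[0,0],(v-K[1,2])/K[1,1];r=np.hypot(x,y)
    d=np.array([np.sin(r)*x/r,np.sin(r)*y/r,np.cos(r)])
    c=R@M[:3,3]+o['position'];d=R@M[:3,:3]@d
    return c+d*(z-c[2])/d[2]
E
python3 - <<'E'
from h import *
from workcell import *
o=get_obs();m=camera_model("wrist");R=Ro.from_quat(o['ee_rot']).as_matrix()
print(o['position'])
h=cv2.cvtColor(cv2.imread("pics/wrist1.png"),cv2.COLOR_BGR2HSV)
P=[]
for v in (140,160,180,240,260,280):
    x=np.where((h[v,300:350,1]>110)&(abs(h[v,300:350,0].astype(int)-23)<10))[0]+300
    q=wray(m,o,x.mean(),v,.024);P.append(q);print(v,x.min(),x.max(),q)
d=P[0]-P[-1];print("yaw",np.degrees(np.arctan2(-d[0],d[1])))
e=wray(m,o,328.5,68.5,.024);print("endA",e)
print("strips",wray(m,o,323,126,.079),wray(m,o,323,295,.079))
for c in P: print((R.T@(c-o['position'])*1e3).round(1))
E
```

```text
[0.57240576 0.03868314 0.19902458]
140 319 335 [0.5885366  0.08195895 0.024     ]
160 319 334 [0.58335051 0.06337353 0.024     ]
180 319 334 [0.57852569 0.04423224 0.024     ]
240 318 332 [ 0.56148245 -0.01738842  0.024     ]
260 318 332 [ 0.55570924 -0.04037508  0.024     ]
280 318 331 [ 0.54899018 -0.06490802  0.024     ]
yaw -15.07042184135816
endA [0.60660274 0.14734538 0.024     ]
strips [0.58893303 0.09939793 0.079     ] [ 0.55173024 -0.04686191  0.079     ]
[ 46.1   5.5 175. ]
[ 26.8   5.1 175. ]
[  7.    5.1 175. ]
[-56.9   3.9 175.1]
[-80.6   4.  175.1]
[-106.     3.6  175.1]
```

```bash
python3 -m creep '[[0,0,0,5.3,3.4,30,0],[0,0,0,0,0,30,0],[0,0,0,0,0,30,0],[0,0,0,0,0,30,0],[0,0,0,0,0,30,0],[0,0,0,0,0,10,0],[0,0,0,0,0,0,0],[0,0,0,0,0,0,0]]'
python3 - <<'E'
from h import *
from workcell import *
o=get_obs()
p,d=camera("wrist");cv2.imwrite("pics/wrist2.png",p)
print(o['position'],o['ft_force'],Ro.from_quat(o['ee_rot']).as_matrix().round(3))
E
```

```text
clock: 4.1
position: [0.5792, 0.0433, 0.0423]
ee_rot: [0.79, 0.613, 0.001, 0.001]
ft_force: [0.2, 0.2, 0.5]
grip_width: 0.994
[0.57920106 0.04331083 0.04225783] [0.22695515 0.20921626 0.46806923] [[ 0.249  0.969  0.002]
 [ 0.969 -0.249  0.   ]
 [ 0.001  0.002 -1.   ]]
```

View pics/wrist2.png

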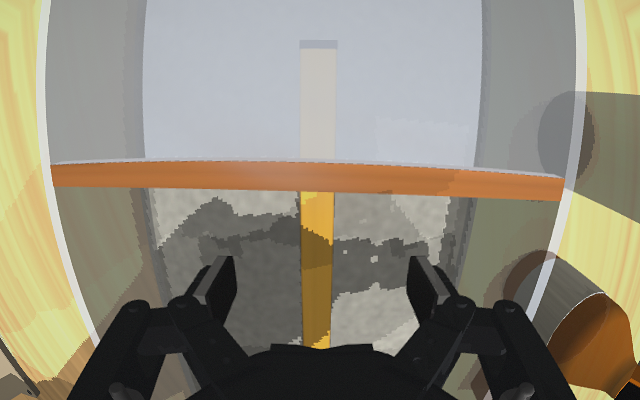

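```bash
python3 -m creep '[[0,0,0,0,-1.5,4,0],[0,0,0,0,0,0,100],[0,0,0,0,0,0,180],[0,0,0,0,0,0,255],[0,0,0,0,0,0,255],[0,0,0,0,0,0,255],[0,0,0,0,0,0,255],[0,0,0,0,0,0,255]]' 70
python3 - <<'E'
from h import *
from workcell import *
o=get_obs()
print(o['position'],o['ft_force'],o['torque'],Ro.from_quat(o['ee_rot']).as_matrix().round(3),o['grip_width']*85)
p,d=camera("wrist");cv2.imwrite("pics/wrist3.png",p)
E
```

```text
clock: 4.95
position: [0.5768, 0.0436, 0.0366]
ee_rot: [0.79, 0.613, 0.0, 0.0]
ft_force: [-1.1, -0.7, 5.2]
grip_width: 0.161
[0.5767569  0.04363931 0.03664482] [-1.12354769 -0.74562549  5.15118589] [-0.06580151  0.24458202 -0.0319937 ] [[ 0.248  0.969  0.   ]
 [ 0.969 -0.248 -0.   ]
 [ 0.     0.    -1.   ]] 13.689098017359388
```

View pics/wrist3.png

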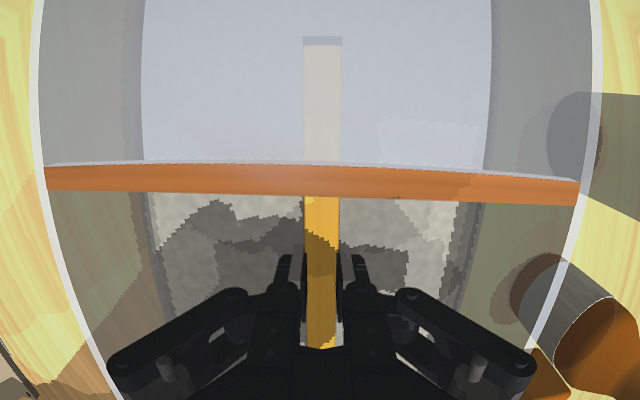

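```bash
python3 -m creep '[[0,0,0,0,0,-4,255],[0,0,0,0,0,0,255],[0,0,0,-15,0,0,255],[0,0,0,-15,0,0,255],[0,0,0,-16,0,0,255],[0,0,0,-16,0,0,255],[0,0,0,0,0,0,255]]'
python3 - <<'E'
from h import *
from workcell import *
o=get_obs()
print(o['position'],o['ft_force'],o['torque'],o['joint_pos'],o['grip_width']*85)
for n in("wrist","side","top"):
    p,d=camera(n);cv2.imwrite(f"pics/{n}4.png",p)
a=cv2.imread("pics/side4.png")[130:340,200:460];b=cv2.imread("pics/wrist4.png")
cv2.imwrite("pics/c4.png",np.vstack([cv2.resize(a,(520,300)),cv2.resize(b,(520,300))]))
E
```

```text
clock: 5.7
position: [0.5605, -0.0207, 0.04]
ee_rot: [0.791, 0.611, -0.001, 0.001]
ft_force: [0.5, 1.1, -2.1]
grip_width: 0.165
[ 0.56045234 -0.02069856  0.03997292] [ 0.49168538  1.10787761 -2.05162447] [ 0.04093178 -0.03891469  0.0351296 ] [ 0.55971768  0.53121056 -0.73764564  1.81085115  0.42909245  0.96684632
 -0.61503502] 14.029879399229685
```

View pics/c4.png

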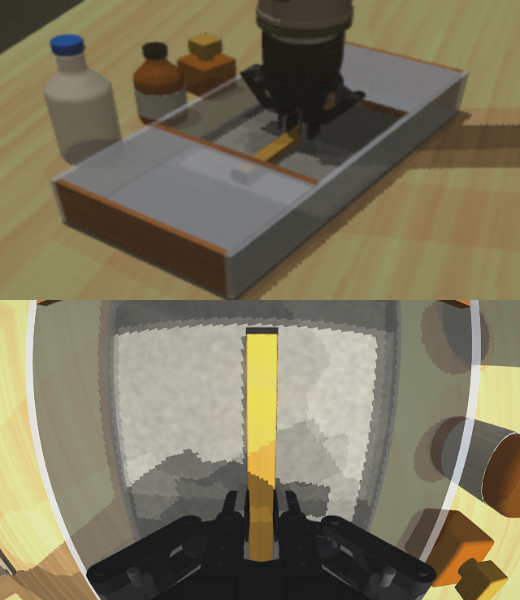

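```bash
python3 -m creep '[[0,0.05,0,-1,0,-7,255],[0,0.05,0,-1,0,-7,255],[0,0.05,0,-1,0,-7,255],[0,0,0,0,0,0,255]]'
python3 - <<'E'
from h import *
from workcell import *
o=get_obs()
print(o['position'],o['ft_force'],o['torque'],o['joint_pos'],o['grip_width']*85)
print(Ro.from_quat(o['ee_rot']).as_matrix().round(3))
for n in("wrist","side"):
    p,d=camera(n);cv2.imwrite(f"pics/{n}5.png",p)
a=cv2.imread("pics/side5.png")[130:340,200:460];b=cv2.imread("pics/wrist5.png")
cv2.imwrite("pics/c5.png",np.vstack([cv2.resize(a,(520,300)),cv2.resize(b,(520,300))]))
E
```

```text
clock: 6.25
position: [0.5605, -0.0216, 0.0616]
ee_rot: [0.788, 0.611, 0.06, -0.046]
ft_force: [0.6, -0.6, -1.9]
grip_width: 0.164
[ 0.56053529 -0.02155418  0.06156369] [ 0.60394655 -0.56483817 -1.88196938] [-0.23907509  0.03845133 -0.00398436] [ 0.7189229   0.5137026  -0.82320464  1.82106047  0.28126432  0.92890774
 -0.44637443] 13.924444145072385
[[ 0.247  0.968  0.038]
 [ 0.957 -0.25   0.145]
 [ 0.15   0.001 -0.989]]
```

View pics/c5.png

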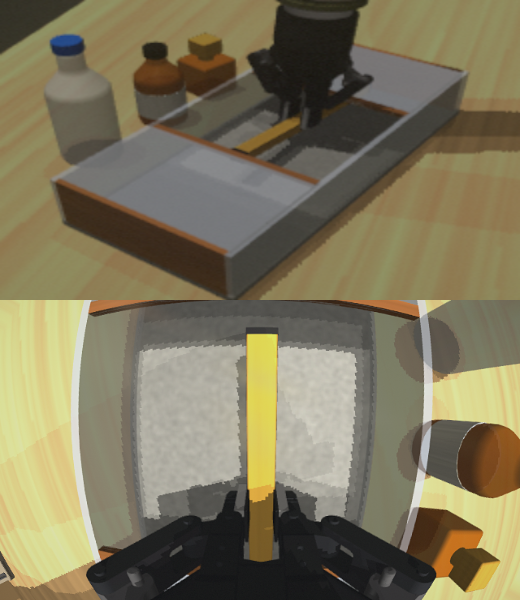

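```bash
python3 -m creep '[[0,0.05,0,-1,0,-7,255],[0,0.05,0,-1,0,-7,255],[0,0.05,0,-1,0,-7,255],[0,0,0,0,0,0,255],[0,0,0,0,0,0,255],[0,0,0,0,0,0,255]]'
python3 - <<'E'
from h import *
from workcell import *
o=get_obs()
print(o['position'],o['ft_force'],o['torque'],o['joint_pos'],o['grip_width']*85)
R=Ro.from_quat(o['ee_rot']).as_matrix();print(R.round(3))
g=o['position']+R@[0,0,.0206]  # rail centreline at grip
for s in(107,-143): print("end",g+R[:,0]*s/1e3)
for n in("wrist","side"):
    p,d=camera(n);cv2.imwrite(f"pics/{n}6.png",p)
a=cv2.imread("pics/side6.png")[130:340,200:460];b=cv2.imread("pics/wrist6.png")
cv2.imwrite("pics/c6.png",np.vstack([cv2.resize(a,(520,300)),cv2.resize(b,(520,300))]))
E
```

```text
clock: 6.95
position: [0.5582, -0.0259, 0.0808]
ee_rot: [0.781, 0.607, 0.117, -0.092]
ft_force: [-0.7, 0.2, -1.9]
grip_width: 0.162
[ 0.55822273 -0.02594348  0.08082865] [-0.72061429  0.19220238 -1.88627962] [-0.37944588  0.05633068 -0.0069687 ] [ 0.87785683  0.52296542 -0.90756536  1.82514035  0.14039512  0.9192608
 -0.27792501] 13.79506946277119
[[ 0.236  0.969  0.072]
 [ 0.926 -0.246  0.285]
 [ 0.294 -0.    -0.956]]
end [0.58491905 0.07903804 0.09264165]
end [ 0.52602006 -0.15250935  0.01904331]
```

View pics/c6.png

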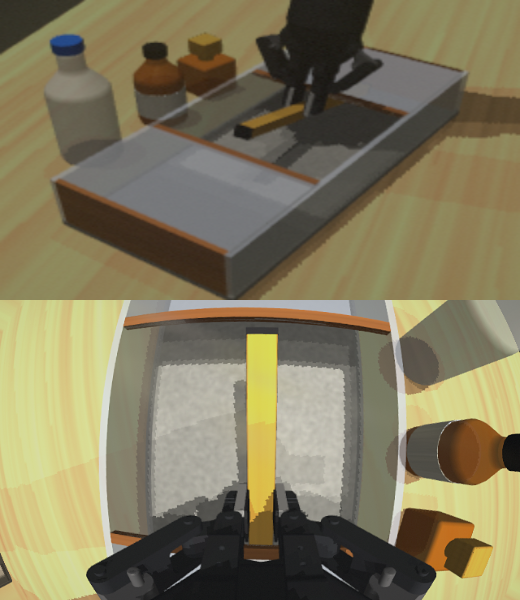

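```bash
python3 -m creep '[[0,0,0,14,0,0,255],[0,0,0,14,0,0,255],[0,0,0,14,0,0,255],[0,0,0,14,0,0,255],[0,0,0,0,0,0,255]]' && python3 -c "
from workcell import *;o=get_obs();print(o['torque'],o['joint_pos'])"
```

```text
clock: 7.55
position: [0.5722, 0.0278, 0.0988]
ee_rot: [0.78, 0.608, 0.119, -0.092]
ft_force: [-0.1, 0.0, -1.9]
grip_width: 0.164
[-0.362816    0.14018343  0.00303042] [ 0.78653702  0.507956   -0.920868    1.80163609  0.13853819  0.92559048
 -0.37501033]
```

```bash
python3 -m creep '[[0,0,0,14,0,0,255],[0,0,0,14,0,0,255],[0,0,0,14,0,0,255],[0,0,0,14,0,0,255],[0,0,0,14,0,0,255],[0,0,0,4,0,0,255],[0,0,0,0,0,0,255]]'
python3 - <<'E'
from h import *
from workcell import *
o=get_obs()
print(o['torque'],o['joint_pos'])
R=Ro.from_quat(o['ee_rot']).as_matrix()
g=o['position']+R@[0,0,.0206]
y=np.array([.279,.96,0])
for s in(107,-143):
    e=g+R[:,0]*s/1e3; print("end",e,(e-[.565,.0255,0])@y)
for n in("side","top"):
    p,d=camera(n);cv2.imwrite(f"pics/{n}7.png",p)
a=cv2.imread("pics/side7.png")[130:340,200:460];b=cv2.imread("pics/top7.png")[120:330,190:450]
cv2.imwrite("pics/c7.png",np.vstack([cv2.resize(a,(520,300)),cv2.resize(b,(520,300))]))
E
```

```text
clock: 8.25
position: [0.5893, 0.094, 0.1197]
ee_rot: [0.781, 0.607, 0.118, -0.092]
ft_force: [-0.5, -0.5, -2.1]
grip_width: 0.166
[-0.38445565  0.15442719 -0.03363506] [ 0.65676717  0.5057109  -0.92165601  1.75064975  0.15263725  0.94352941
 -0.50533296]
end [0.61602044 0.19894938 0.13167495] 0.18074611037247323
end [ 0.55705563 -0.0324841   0.0577717 ] -0.05788122055578848
```

View pics/c7.png

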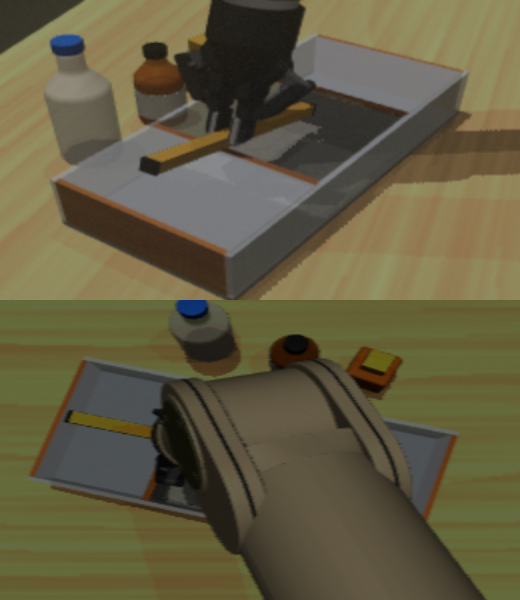

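```bash
python3 -m creep '[[0,0,0,3.1,0,-10,255],[0,0,0,3.1,0,-10,255],[0,0,0,3.1,0,-10,255],[0,0,0,3.1,0,-10,255],[0,0,0,3.1,0,-10,255],[0,0,0,3.1,0,-10,255],[0,0,0,3.1,0,-10,255],[0,0,0,3.1,0,-10,255]]' && python3 -m creep '[[0,-0.05,0,-10,0,0,255],[0,-0.05,0,-10,0,0,255],[0,-0.05,0,-10,0,0,255],[0,-0.05,0,-10,0,0,255],[0,-0.05,0,-10,0,0,255],[0,-0.05,0,-10,0,0,255],[0,0,0,0,0,0,255],[0,0,0,0,0,0,255]]'
python3 - <<'E'
from h import *
from workcell import *
o=get_obs()
print(o['torque'],o['joint_pos'])
R=Ro.from_quat(o['ee_rot']).as_matrix();print(R.round(3))
g=o['position']+R@[0,0,.0206]
y=np.array([.279,.96,0])
for s in(107,-18,-143):
    e=g+R[:,0]*s/1e3; print("end",e,(e-[.565,.0255,0])@y)
E
```

```text
clock: 9.15
position: [0.5892, 0.0931, 0.2042]
ee_rot: [0.781, 0.606, 0.118, -0.092]
ft_force: [0.5, 0.4, -1.7]
grip_width: 0.162
clock: 9.95
position: [0.5747, 0.0366, 0.1931]
ee_rot: [0.79, 0.613, 0.001, -0.0]
ft_force: [-0.7, -0.3, -2.3]
grip_width: 0.167
[ 0.02785682 -0.04586362  0.01155255] [ 0.56087186  0.39598438 -0.86951772  1.64228833  0.31435668  1.25023967
 -0.62126789]
[[ 0.248  0.969  0.001]
 [ 0.969 -0.248  0.001]
 [ 0.002  0.    -1.   ]]
end [0.60130104 0.14032047 0.17268201] 0.12035564394552613
end [0.57028712 0.01922919 0.17248606] -0.004544869806889903
end [ 0.53927319 -0.10186209  0.1722901 ] -0.12944538355930596
```

```bash
python3 -m creep '[[0,0,0,3,0,-6.5,255],[0,0,0,0,0,0,255],[0,0,0,0,0,0,255],[0,0,0,0,0,0,255],[0,0,0,0,0,0,255],[0,0,0,0,0,0,255]]'
python3 - <<'E'
from h import *
from workcell import *
o=get_obs()
print(o['position'],abs(o['joint_velocities']).max(),o['ft_force'],o['torque'])
m=camera_model("side")
R=Ro.from_quat(o['ee_rot']).as_matrix()
g=o['position']+R@[0,0,.0206]
for s in(107,-143): print("pred end px",proj(m,g+R[:,0]*s/1e3))
for n in("side","top"):
    p,d=camera(n);cv2.imwrite(f"pics/{n}8.png",p)
p0=cv2.imread("pics/side0.png");p1=cv2.imread("pics/side8.png")
print("bottle region diff",np.abs(p0[150:245,220:262].astype(int)-p1[150:245,220:262]).mean())
a=cv2.imread("pics/side8.png");b=cv2.imread("pics/top8.png")[120:330,190:450]
cv2.imwrite("pics/c8.png",np.vstack([a[:300],cv2.resize(b,(640,300))]))
E
```

```text
clock: 10.55
position: [0.5753, 0.0389, 0.1992]
ee_rot: [0.79, 0.613, -0.0, -0.0]
ft_force: [-0.2, 0.8, -1.7]
grip_width: 0.164
[0.57530656 0.03890408 0.19922756] 0.0025545471931056633 [-0.15165334  0.79570624 -1.72349354] [-0.00318114 -0.03097135 -0.0276129 ]
pred end px [294.55244084 202.56224311]
pred end px [372.85544622 137.88442056]
bottle region diff 10.346616541353383
```

View pics/c8.png

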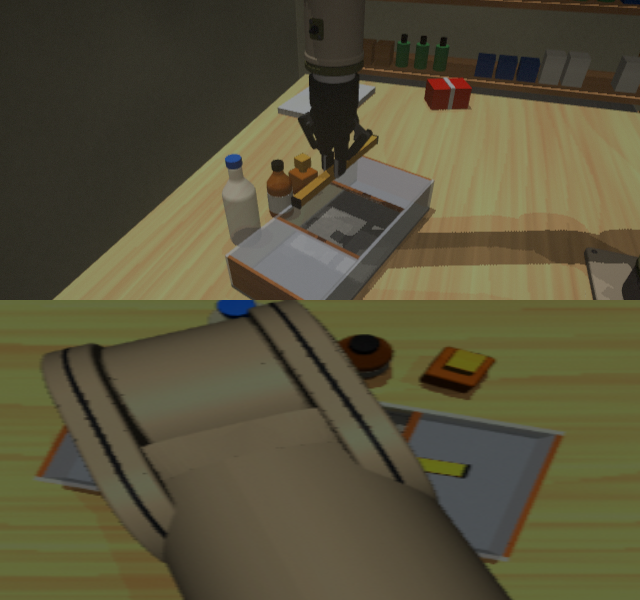

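The side view shows the rail level and clear of everything. Its ends are at about (297,200) and (376,140), within 4 px of where I predicted. All three bottles stand at the same pixels as at the start.

```bash
python3 -c "
from workcell import *
print(hand_in())"
```

```text
the job is handed in; nothing more can be done
None
```

The rail is out of the case and held level in the gripper over the opening. I handed the job in at about 10.6 s.

**What I did:**
- I gripped the rail 18 mm off its centre, toward end a, then raised it 4 mm and slid it about 62 mm under the end-b panel.
- I tilted it about 17° so end a came up through the opening. End a was at about 93 mm while end b was still at 19 mm.
- I drew it out along its own axis, lifted it, levelled it and brought it back over the opening.

**Last checks:**
- **Height and position:** by the arm's pose, the rail's centre is at about 179 mm, 10 cm above the case. It is level within 0.2° and within about 1 cm of the opening's centre.
- **At rest:** joint speeds were below 0.003 rad/s. The vertical force was about -1.7 N, close to the rail's own weight.
- **Force on the case:** I saw no sign of the rail pressing on the case while drawing it out. The largest wrist reading was about 5 N, when the gripper closed.
- **Rail in the picture:** the rail ends in the side view were within 4 px of where I predicted.
- **Bottles:** they look unmoved and upright in the side view, but I judged this by eye. A raw pixel comparison around the water bottle gave a mean change of 10 counts, so it could not confirm this. I think the arm's shadow and changed light caused that, because the outlines are in the same place.

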